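Seat a lens barrel in a sprung V-nest and hold it down

TASK

Take the cork offcut out of the sprung V-nest and drop it into the grey waste pot. Then take the lens barrel from its blue rest, lay it lengthwise and centred in the V-nest so that it bears on the slopes on both sides, and gently press it straight down until the sprung carriage has sunk about half of its 12 mm travel. Finish while still holding it pressed there; do not let go, do not drop the barrel, and leave the other things on the bench where they are.

Things in the scene. Friction and masses are not known exactly. Their poses are not given: they have to be found in the camera images.
- nest: sprung V-nest, fixed: dark base 136 (x) x 84 (y) x 12 mm, origin at the centre of its underside on the bench, z up, x along the V. Above it on springs an aluminium carriage 108x60x8, its top 38 mm above the bench, with two steel V saddles, one at each end (24 long, centred at x = -40 and +40, 56 wide, 61 mm above the bench at the top); a 56 mm gap between them, open to both sides
- carriage (a joint): downward travel of the sprung carriage, m: 0 at rest (up against its stop), 0.012 bottomed. It takes about 3 N to start it and 0.8 N more for each mm; half way is about 8 N. The carriage also floats sideways (across the V) by up to 5 mm either way, self-centring, 0.25 N per mm, so a barrel held slightly off line draws the Vs under it
- seat (a point): point on the carriage (it sinks with it) midway between the saddles, where the centre of the barrel lies when it is seated on both slopes; 68 mm above the bench while the carriage is up. Axes as the nest's
- slope_left: the +y slopes (45 degrees, steel) of both V saddles, part of the carriage; the 90 degree V is 34 mm wide at the top, its apex 44 mm above the bench while the carriage is up. Origin at the centre of the carriage's underside (not on the slopes), axes as the nest's
- slope_right: the -y slopes of both V saddles, part of the carriage, steel; origin at the centre of the carriage's underside (not on the slopes), axes as the nest's
- barrel: lens barrel: black cylinder 34 mm in diameter, 120 long, with thin brass bands and green glass in both ends, 0.10 to 0.21 kg. Origin at its middle on its axis, x along its axis. It starts lying in the blue rest, axis level and 43 mm above the bench. Either way round fits
- rest: blue plastic rest for the barrel, fixed: base 124 (x) x 56 (y) x 6 mm with two notched cheeks 24 to 33 mm high, 72 apart (clear gap between them over the 6 mm base). Origin at the centre of its underside, x along the barrel
- offcut: chunky cork offcut 26 (x) x 24 (y) x 30 (z) mm, 20 g, standing loose on the carriage in the gap between the saddles, where it blocks the barrel. Origin at the centre of its underside
- pot: round grey plastic waste pot, open at the top, fixed: 116 mm across the rim, 85 high, walls 4, narrower towards the foot. Origin at the centre of its underside
- eraser: bystander, to be left alone: blue and white eraser, lying flat, 19x42x12 mm; origin at the centre of its underside
- tape_white: bystander, to be left alone: white roll of tape, lying flat, 56 round, 12 high mm; origin at the centre of its underside
- dust_blower: bystander, to be left alone: black rubber dust blower, standing, 57 round, 106 high mm; origin at the centre of its underside
- lens_tissue: bystander, to be left alone: white flat packet of lens tissue, 118x76x15 mm; origin at the centre of its underside
- bench_timer: bystander, to be left alone: white bench timer, 62x66x19 mm; origin at the centre of its underside
Mind the look-alikes: they are no part of the job. Leave any purple look-alike of the nest alone.

How it is judged:
By the outcome, as a careful person would: the job done as asked, in the order asked, and still so for the second after the job is handed in, while the arm keeps its last pose, push and grip.
It also fails if it takes over 51 s, if anything falls off the work surface, if the arm or the gripper's body presses on something with over 40 N, if the wrist force passes 120 N, or if a joint passes its speed limit or range.

ROBOT

A 6-joint arm with a two-finger parallel gripper is mounted at the origin on a cart in front of the work surface, level with it; the furniture and walls round the work are solid. World frame = base frame: x ahead of the robot, y to its left, z up, the work surface at z = 0. Lengths are in m, angles in rad, forces in N, time in s.
With the tool pointing down it reaches from about 0.15 to 0.775 m from the base axis. Payload 6.1 kg.
Tool frame: the origin (TCP) lies on the centre line of the jaws, within the pads' length; the fingertips stand 22 mm ahead of it and the grasp point (between the pads) lies 3 mm ahead of it; z points along the fingers, y is the line along which they close (so a half turn about z gives the same grasp; the last joint's range is limited). The gripper opens to 85 mm and grips with 20 to 120 N. Pads are 22 mm wide; open, the fingers measure 114 mm over their backs; the gripper's body (76 mm by 85 mm) begins 54 mm behind the grasp point. The pads swing forward as they close: fully open they stand 13 mm farther back than shut.
Start: joints at [1.24, 0.126, -0.04, 1.405, 0, 1.571], TCP at [0.171, 0.497, 0.253] pointing down, gripper open.
Joint ranges: [-2.72, 2.72], [-0.95, 1.95], [-1.27, 1.35], [-1.78, 2.02], [-1.46, 1.47], [-3.14, 3.14]. Speed limits (rad/s): [2.39, 2.39, 3.01, 3.14, 3.14, 3.14].

INTERFACE

Orientations are given as a unit quaternion [w, x, y, z].
In Python, from bench import r gives the robot as it stands.
- The arm moves only by the shell command python3 -m pendant 'ROWS' [FORCE]. ROWS is JSON, a list that holds one entry, the list of rows, each a list of 7 numbers: the turn, a rotation vector about the world's x, y, z in rad, then the shift along the world's x, y, z in cm, then the closure, from -1 (fully open) to 1 (shut). A call has 1 to 10 rows; each row is the pose to reach, as a shift and turn from the pose commanded when the call began; what a row does not reach only later rows make up. A row lasts 1/8 s, in which the tool goes at most 62.5 mm and 10.7 degrees, less where a joint would pass 70% of its speed; a pose out of reach is approached as far as the arm can. A call with a gripper value outside its range is refused whole. The fingers move at their own pace and stop on an object; FORCE is the grip in N (left out, the last holds). Time passes only in rows, so rows that repeat a pose let the fingers close. It gives the time, the measured TCP pose, the force, the opening and the grip force at its end, in the units of the state.
- r.state(): the state, without advancing time (a new reading comes with each control period).
- r.snapshot(name): name is "side" or "top"; returns a dict with "frame" (384x512x3 uint8, blue, green, red), "z_map" (384x512 float32, m along the optical axis (not along the pixel's ray), 0 where there is no reading), "vfov" (degrees; the focal length in pixels is half the picture's height over the tangent of half this angle, whatever the lens; pixels are square), "cx", "cy" (the principal point, pixels), "xyz" and "orientation" of the camera in the world. Camera axes: x right, y down, z forward; pixel columns grow to the right and rows downward; lengths in m; the calibration is good to about 2 mm. A picture is of the moment at which its call begins.
- r.hand_in(): hands the job in; it is judged then, once.
Trained networks look in a picture, given as the dict that the camera call returned (one of the last four; its "shot" number tells which), for a name from the list of things; names that differ only in an ending like _2 or _b are one class to them, and where a whole thing is asked for, a point or a joint stands for the part that bears it (a point fixed in the world has none). Each returns a list of dicts, best first, with "confidence" (0 to 1); they miss things now and then, are a little off and sometimes report something else, mostly with a low value. They report only what shows in the picture. A call takes as long as a camera call. They do not tell look-alikes from the thing itself.
- r.boxes_of(picture, thing): "point" ([x, y, z] in m, in the coordinates of the camera as it stood for that picture, good to about 4 mm: the middle of the surface that is visible of it).
The state is a dict: "clock": time; "joints": joint angles; "joint_velocities": joint speeds; "joint_torque": joint torques, N m; "tool_pos": TCP position; "tcp_rot": TCP orientation; "contact_force": force on the tool from outside, world axes, zero at the start; "wrist_torque": the same for the moment, N m; "grip_width": finger opening in m; "gripper_force": force on a finger pad.
Only numpy, scipy, OpenCV 4.12 (cv2) and the standard library are available. Lean on these libraries where they do the work, as an engineer would, in place of code of your own. Each camera call takes 0.05 s, during which the arm holds its last target. There are 200 camera calls.

## Working session

There is one attempt and no reset: what is moved stays moved. The work goes in short steps, Python scripts to look and compute and a shell command to move; the robot and the scene stay as the last step left them, time stands still between calls to the robot, and variables do not carry over. Pictures are saved under pics/ and viewed, at most 10 in all, crops included, and the job is handed in when it is done.

```bash
ls; mkdir -p pics
cat > h.py <<'E'
import numpy as np, cv2
from bench import r
from scipy.spatial.transform import Rotation as R
def rot(q): return R.from_quat([q[1],q[2],q[3],q[0]]).as_matrix()
def f(s): return s["frame"].shape[0]/2/np.tan(np.radians(s["vfov"])/2)
def world(s,p): return rot(s["orientation"])@np.array(p)+np.array(s["xyz"])
def cloud(s):
    z=s["z_map"];v,u=np.mgrid[:z.shape[0],:z.shape[1]]
    P=np.stack([(u-s["cx"])/f(s)*z,(v-s["cy"])/f(s)*z,z],-1)
    W=P@rot(s["orientation"]).T+np.array(s["xyz"]); W[z==0]=np.nan
    return W
def pix(s,p):
    c=rot(s["orientation"]).T@(np.array(p)-np.array(s["xyz"]))
    return c[:2]/c[2]*f(s)+[s["cx"],s["cy"]]
E
python3 - <<'E'
from h import *
st=r.state();print({k:np.round(v,3).tolist() for k,v in st.items()})
ims=[]
for n in("side","top"):
    s=r.snapshot(n);cv2.imwrite(f"pics/{n}0.png",s["frame"])
    print(n,s["vfov"],s["cx"],s["cy"],np.round(s["xyz"],3),np.round(s["orientation"],3))
    for t in("nest","slope_left","barrel","rest","offcut","pot","eraser","tape_white","dust_blower","lens_tissue","bench_timer"):
        for d in r.boxes_of(s,t):
            w=world(s,d["point"]);print(t,round(d["confidence"],2),np.round(w,3),pix(s,w).round())
E
```

```text
pics
{'clock': 0.0, 'joints': [1.24, 0.126, -0.041, 1.405, 0.0, 1.571], 'joint_velocities': [-0.001, -0.001, 0.001, 0.001, 0.0, 0.0], 'joint_torque': [0.001, -43.592, 35.292, 0.017, 0.0, -0.0], 'tool_pos': [0.17, 0.496, 0.253], 'tcp_rot': [-0.0, 0.165, 0.986, -0.001], 'contact_force': [-0.214, -0.422, -0.028], 'wrist_torque': [0.029, 0.008, -0.014], 'gripper_force': 0.0, 'grip_width': 0.085}
side 45.53206895322319 257.2099859588413 200.08398513405973 [ 0.497 -1.291  1.087] [-0.439  0.898 -0.01   0.008]
nest 0.97 [ 0.548 -0.237  0.034] [263. 257.]
nest 0.76 [ 0.517 -0.059  0.03 ] [252. 222.]
nest 0.61 [0.432 0.421 0.021] [231. 152.]
slope_left 0.48 [ 0.537 -0.031  0.052] [258. 212.]
slope_left 0.41 [0.436 0.454 0.054] [232. 142.]
barrel 0.65 [ 0.489 -0.371  0.054] [245. 284.]
rest 0.63 [ 0.485 -0.383  0.007] [244. 298.]
rest 0.55 [ 0.718 -0.384  0.011] [321. 296.]
offcut 0.57 [ 0.509 -0.05   0.056] [250. 215.]
pot 0.82 [0.533 0.227 0.054] [255. 171.]
tape_white 0.48 [ 0.391 -0.206  0.013] [215. 255.]
lens_tissue 0.83 [ 0.719 -0.384  0.012] [321. 296.]
lens_tissue 0.27 [0.534 0.227 0.0
[... 289 characters left out ...]
 0.04 ] [159. 225.]
slope_left 0.67 [ 0.578 -0.202  0.056] [322. 186.]
slope_left 0.45 [ 0.508 -0.033  0.057] [279. 204.]
barrel 0.55 [ 0.481 -0.359  0.063] [364. 210.]
rest 0.65 [ 0.485 -0.347  0.013] [358. 210.]
offcut 0.31 [0.533 0.26  0.011] [205. 198.]
pot 0.96 [0.533 0.256 0.015] [205. 198.]
pot 0.45 [ 0.488 -0.35   0.012] [358. 209.]
eraser 0.37 [ 0.661 -0.036  0.016] [279. 166.]
tape_white 0.68 [ 0.385 -0.199  0.016] [321. 235.]
dust_blower 0.62 [ 0.689 -0.135  0.048] [304. 157.]
dust_blower 0.51 [ 0.48  -0.359  0.061] [364. 210.]
lens_tissue 0.85 [ 0.707 -0.373  0.014] [363. 154.]
lens_tissue 0.17 [ 0.711 -0.236  0.016] [329. 153.]
bench_timer 0.71 [ 0.71  -0.237  0.017] [329. 153.]
```

Run:
```python
from h import *
a=cv2.imread("pics/side0.png")[115:340,130:400];b=cv2.imread("pics/top0.png")[110:270,110:410]
a=cv2.resize(a,(600,500),interpolation=3);b=cv2.resize(b,(800,427),interpolation=3)
cv2.imwrite("pics/a.png",a);cv2.imwrite("pics/b.png",b)
```

```text
(no output)
```

View pics/a.png

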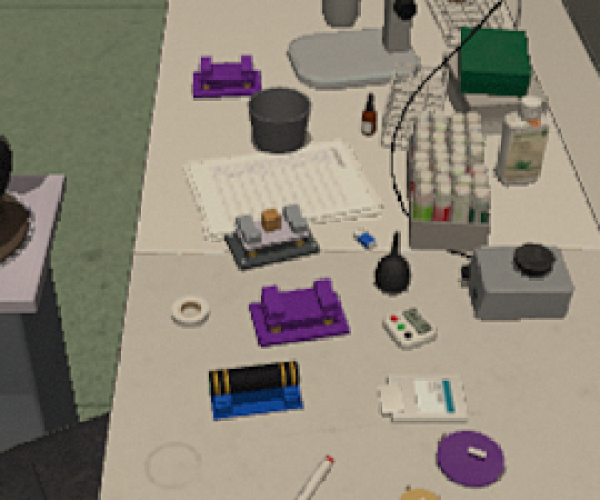

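View pics/b.png

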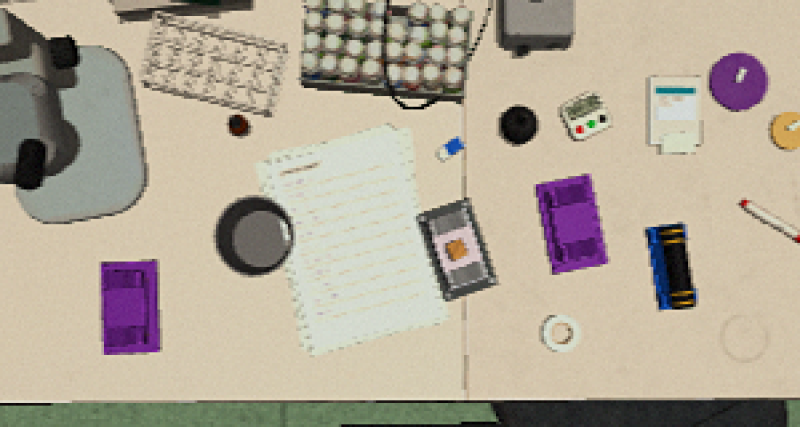

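The side view shows three nest-shaped things. Two are purple, at side px (263,257) and (231,152). The third has a dark base, steel saddles and cork in the gap, at side px (252,222) and top px (281,203). That one fits the description, so the purple ones are look-alikes. Next I confirm it in an enlarged crop and measure it with depth from both views.

```bash
cat > m.py <<'E'
from h import *
S={n:r.snapshot(n) for n in("side","top")}
C={n:cloud(s) for n,s in S.items()}
def rect(P,nm):
    (c,wh,a)=cv2.minAreaRect(P[:,:2].astype(np.float32)*1000)
    q=P[:,:2]-P[:,:2].mean(0);w,v=np.linalg.eigh(np.cov(q.T));ax=v[:,1]*np.sign(v[0,1])
    print(nm,"n",len(P),"mean",P.mean(0).round(4),"med z",np.median(P[:,2]).round(4),"max",P[:,2].max().round(4),"rect",np.round(c,1),np.round(wh,1),round(a,1),"pca",round(np.degrees(np.arctan2(ax[1],ax[0])),1))
def sel(n,x,y,rad,z0,z1):
    W=C[n];m=(np.hypot(W[...,0]-x,W[...,1]-y)<rad)&(W[...,2]>z0)&(W[...,2]<z1)
    return m
E
python3 - <<'E'
from m import *
for n in S:
    W=C[n];F=S[n]["frame"].astype(int);hsv=cv2.cvtColor(S[n]["frame"],cv2.COLOR_BGR2HSV).astype(int)
    t=(np.abs(W[...,0]-.5)<.2)&(np.abs(W[...,1]+.1)<.2)&(np.abs(W[...,2])<.006);print(n,"table z",np.nanmedian(W[t][:,2]),W[t][:,2].std())
    rect(W[sel(n,.512,-.042,.1,.006,.1)],n+" nest all")
    rect(W[sel(n,.512,-.042,.1,.05,.1)],n+" nest high")
    cork=(hsv[...,0]>5)&(hsv[...,0]<22)&(hsv[...,1]>100)
    rect(W[sel(n,.512,-.042,.05,.03,.1)&cork],n+" cork")
    rect(W[sel(n,.512,-.042,.05,.063,.1)],n+" cork hi")
    rect(W[sel(n,.483,-.36,.1,.006,.1)],n+" rest all")
    rect(W[sel(n,.483,-.36,.1,.04,.1)],n+" barrel")
    rect(W[sel(n,.533,.25,.1,.078,.1)],n+" pot rim")
    print(np.nanmin(W[...,2]))
    u,v=pix(S[n],[.512,-.042,.04]).astype(int)
    cv2.imwrite(f"pics/n_{n}.png",cv2.resize(S[n]["frame"][v-25:v+25,u-30:u+30],(390,325),interpolation=3))
cv2.imwrite("pics/nest1.png",np.hstack([cv2.imread(f"pics/n_{n}.png") for n in S]))
E
```

```text
side table z -0.00046645517611265674 0.002675841068015367
side nest all n 850 mean [ 0.5118 -0.0526  0.0303] med z 0.0338 max 0.0717 rect [510.8 -19.8] [158.4 145.3] 19.7 pca 4.4
side nest high n 176 mean [ 0.5146 -0.0486  0.0579] med z 0.0567 max 0.0717 rect [515.9 -46.6] [104.9  56.7] 19.7 pca 20.3
side cork n 67 mean [ 0.5135 -0.0484  0.0596] med z 0.0628 max 0.0717 rect [512.7 -44.4] [25.5 26.8] 26.8 pca -10.6
side cork hi n 35 mean [ 0.5125 -0.046   0.067 ] med z 0.0666 max 0.0717 rect [503.6 -49. ] [46.1 26.8] 26.8 pca 29.9
side rest all n 716 mean [ 0.4891 -0.372   0.0391] med z 0.0468 max 0.0635 rect [ 495.1 -351.5] [152.8 125. ] 47.2 pca 12.0
side barrel n 423 mean [ 0.4872 -0.3715  0.0535] med z 0.055 max 0.0635 rect [ 487.1 -366.9] [119.4  34.1] 9.7 pca 8.0
side pot rim n 107 mean [0.5354 0.2443 0.0826] med z 0.0823 max 0.0896 rect [534. 242.] [121.9 108.7] 88.6 pca 87.4
-0.8388499821154032
top table z 0.0010993820967781787 0.0029269119750947666
top nest all n 1107 mean [ 0.5059 -0.028   0.0254] med z 0.0143 max 0.0771 rect [508.1 -41.4] [183.2 195.9] 7.5 pca 33.4
top nest high n 181 mean [ 0.5122 -0.0442  0.0602] med z 0.0592 max 0.0771 rect [512.5 -45.2] [103.4  54.9] 18.9 pca 18.7
top cork n 41 mean [ 0.5099 -0.0404  0.0656] med z 0.0672 max 0.0771 rect [510.5 -41.2] [24.2 20.9] 26.5 pca 35.1
top cork hi n 60 mean [ 0.5102 -0.0443  0.0671] med z 0.0667 max 0.0771 rect [514.9 -46.6] [91.7 42.5] 17.1 pca 27.8
top rest all n 528 mean [ 0.4827 -0.3561  0.0363] med z 0.0479 max 0.068 rect [ 486.1 -358.2] [187.1 191.9] 61.2 pca 14.9
top barrel n 282 mean [ 0.4834 -0.3615  0.0571] med z 0.0578 max 0.068 rect [ 484.  -363.8] [120.4  34.9] 7.6 pca 7.9
top pot rim n 120 mean [0.5318 0.2537 0.0852] med z 0.0853 max 0.093 rect [529.8 247.2] [111.8 112.8] 44.6 pca -3.5
-0.8326451141196298
```

View pics/nest1.png

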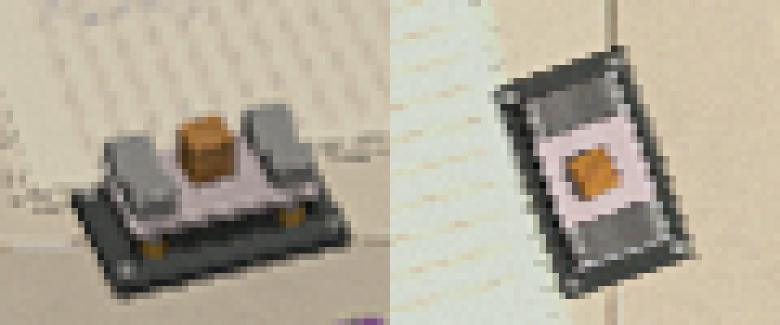

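The crop shows the dark base, steel saddles and cork in the gap, at crop px (205,150) from the side and (592,172) from the top. This is the real nest. Both views agree, and averaging them gives:

| Thing | x, y (m) | Yaw |
|---|---|---|
| Nest | (0.514, -0.046) | 19.3° |
| Cork | (0.5115, -0.043) | – |
| Barrel | (0.4855, -0.3655) | 8.3° |
| Pot | (0.532, 0.245) | – |

Moving above the cork.

```bash
python3 -m pendant '[[[0,0,0.18,3.4,-5.4,-1,-1],[0,0,0.35,6.8,-10.8,-2,-1],[0,0,0.5,10.2,-16.2,-3,-1],[0,0,0.65,13.7,-21.6,-4,-1],[0,0,0.7,17.1,-27,-5,-1],[0,0,0.7,20.5,-32.4,-6,-1],[0,0,0.7,23.9,-37.8,-7,-1],[0,0,0.7,27.3,-43.2,-8,-1],[0,0,0.7,31,-49,-9,-1],[0,0,0.7,34.1,-54,-10,-1]]]' 40
python3 -m pendant '[[[0,0,0,0,0,0,-1],[0,0,0,0,0,0,-1],[0,0,0,0,0,0,-1]]]'
```

```text
clock: 2.55
tool_pos: [0.4967, -0.0202, 0.1582]
tcp_rot: [0.001, -0.183, 0.983, 0.0]
contact_force: [0.5, 1.2, 0.0]
grip_width: 0.0857
gripper_force: 0.0
clock: 2.92
tool_pos: [0.4953, -0.0171, 0.1585]
tcp_rot: [0.0, -0.184, 0.983, 0.0]
contact_force: [0.4, -0.3, 0.5]
grip_width: 0.0853
gripper_force: 0.0
```

```bash
python3 -m pendant '[[[0,0,0,0.8,-1.3,0,-1],[0,0,0,1.6,-2.6,-1,-1],[0,0,0,1.6,-2.6,-3.5,-1],[0,0,0,1.6,-2.6,-6,-1],[0,0,0,1.6,-2.6,-8,-1],[0,0,0,1.6,-2.6,-9.1,-1],[0,0,0,1.6,-2.6,-9.1,-1],[0,0,0,1.6,-2.6,-9.1,-1]]]'
python3 - <<'E'
from m import *
for n in S:
    u,v=pix(S[n],[.512,-.042,.06]).astype(int)
    cv2.imwrite(f"pics/g_{n}.png",cv2.resize(S[n]["frame"][v-40:v+30,u-40:u+40],(400,350),interpolation=3))
cv2.imwrite("pics/grasp1.png",np.hstack([cv2.imread(f"pics/g_{n}.png") for n in S]))
E
```

```text
clock: 3.92
tool_pos: [0.5122, -0.0444, 0.0678]
tcp_rot: [0.0, -0.184, 0.983, -0.0]
contact_force: [-0.3, 0.5, -0.4]
grip_width: 0.0853
gripper_force: 0.0
```

View pics/grasp1.png

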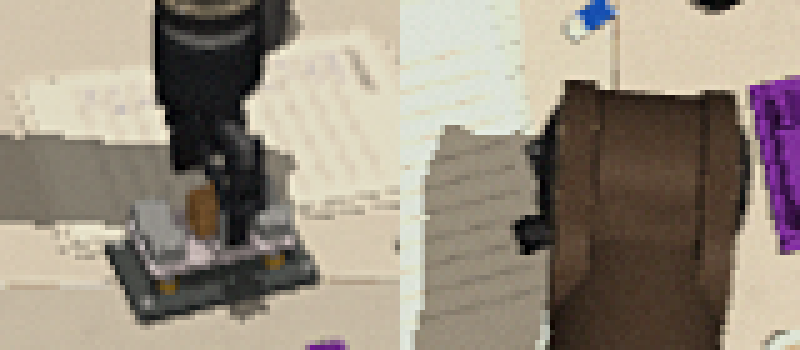

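The side view shows the near finger at crop px (240,200), standing in front of the cork at (205,210) and clear of both saddles. That matches the perspective. Closing.

```bash
python3 -m pendant '[[[0,0,0,0,0,0,0],[0,0,0,0,0,0,0.5],[0,0,0,0,0,0,1],[0,0,0,0,0,0,1],[0,0,0,0,0,0,1],[0,0,0,0,0,0,1],[0,0,0,0,0,0,1],[0,0,0,0,0,0,1]]]' 30
```

```text
clock: 5.03
tool_pos: [0.5118, -0.0442, 0.0672]
tcp_rot: [0.0, -0.184, 0.983, -0.0]
contact_force: [-0.9, -1.0, 2.6]
grip_width: 0.0231
gripper_force: 37.3
```

```bash
python3 -m pendant '[[[0,0,0,0,0,2,1],[0,0,0,0,0,6,1],[0,0,0,0,0,10,1],[0,0,0,0.2,3,11,1],[0,0,0,0.5,8,11,1],[0,0,0,0.9,13,11,1],[0,0,0,1.3,18,11,1],[0,0,0,1.7,23,11,1],[0,0,0,2,27,11,1],[0,0,0,2,28.9,11,1]]]'
python3 -m pendant '[[[0,0,0,0,0,0,1],[0,0,0,0,0,0,1],[0,0,0,0,0,0,1]]]'
```

```text
clock: 6.28
tool_pos: [0.5315, 0.2467, 0.1764]
tcp_rot: [-0.0, -0.185, 0.983, -0.0]
contact_force: [0.6, 0.4, -0.3]
grip_width: 0.0233
gripper_force: 36.9
clock: 6.65
tool_pos: [0.5318, 0.2436, 0.1773]
tcp_rot: [0.0, -0.183, 0.983, -0.0]
contact_force: [-0.4, 0.0, -0.5]
grip_width: 0.0232
gripper_force: 36.9
```

```bash
python3 -m pendant '[[[0,0,0,0,0,-3,1],[0,0,0,0,0,-6,1],[0,0,0,0,0,-7,1],[0,0,0,0,0,-7,1],[0,0,0,0,0,-7,0],[0,0,0,0,0,-7,0],[0,0,0,0,0,-7,0],[0,0,0,0,0,-3,0],[0,0,0,0,0,2,0],[0,0,0,0,0,5,-0.5]]]'
python3 - <<'E'
from h import *
ims=[]
for n in("side","top"):
    s=r.snapshot(n)
    for d in r.boxes_of(s,"offcut"): print(n,round(d["confidence"],2),world(s,d["point"]).round(3))
    u,v=pix(s,[.532,.245,.06]).astype(int)
    ims.append(cv2.resize(s["frame"][v-35:v+35,u-40:u+40],(400,350),interpolation=3))
cv2.imwrite("pics/pot1.png",np.hstack(ims))
E
```

```text
clock: 7.9
tool_pos: [0.5322, 0.2451, 0.2302]
tcp_rot: [0.002, -0.184, 0.983, 0.0]
contact_force: [0.3, -0.1, -0.9]
grip_width: 0.0597
gripper_force: 0.0
```

View pics/pot1.png

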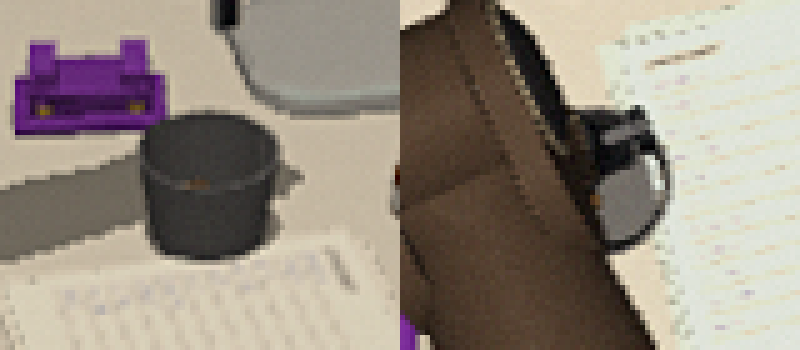

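The cork shows inside the pot, at side crop px (200,183) and top crop px (597,200). Now the barrel.

```bash
python3 -m pendant '[[[0,0,0,-0.3,-4,0,-1],[0,0,-0.1,-0.7,-9,0,-1],[0,0,-0.2,-1.1,-15,0,-1],[0,0,-0.225,-1.6,-21,0,-1],[0,0,-0.225,-2.1,-27,0,-1],[0,0,-0.225,-2.5,-33,0,-1],[0,0,-0.225,-3,-39,0,-1],[0,0,-0.225,-3.4,-45,0,-1],[0,0,-0.225,-3.9,-51,0,-1],[0,0,-0.225,-4.3,-56,0,-1]]]'
python3 -m pendant '[[[0,0,0,0,0,0,-1],[0,0,0,0,0,0,-1]]]'
```

```text
clock: 9.35
tool_pos: [0.4876, -0.3171, 0.2253]
tcp_rot: [-0.001, -0.072, 0.997, 0.001]
contact_force: [1.1, 0.5, 0.3]
grip_width: 0.0856
gripper_force: 0.0
clock: 9.6
tool_pos: [0.4881, -0.3147, 0.2257]
tcp_rot: [-0.001, -0.072, 0.997, 0.001]
contact_force: [0.3, 0.1, 0.1]
grip_width: 0.0852
gripper_force: 0.0
```

```bash
python3 -m pendant '[[[0,0,0,-0.2,-3,-1,-1],[0,0,0,-0.3,-5.1,-4,-1],[0,0,0,-0.3,-5.1,-8,-1],[0,0,0,-0.3,-5.1,-11,-1],[0,0,0,-0.3,-5.1,-11,-1]]]'
python3 - <<'E'
from m import *
ims=[]
for n in S:
    s=S[n];u,v=pix(s,[.486,-.365,.06]).astype(int)
    ims.append(cv2.resize(s["frame"][v-40:v+30,u-40:u+40],(400,350),interpolation=3))
cv2.imwrite("pics/bar1.png",np.hstack(ims))
rect(C["side"][sel("side",.486,-.365,.09,.04,.07)],"barrel")
E
```

```text
clock: 10.22
tool_pos: [0.4846, -0.3635, 0.1145]
tcp_rot: [-0.002, -0.073, 0.997, 0.002]
contact_force: [0.5, 1.0, -0.2]
grip_width: 0.0856
gripper_force: 0.0
barrel n 385 mean [ 0.4861 -0.3725  0.0531] med z 0.0543 max 0.0652 rect [ 487.2 -367.9] [120.  35.] 7.3 pca 7.6
```

View pics/bar1.png

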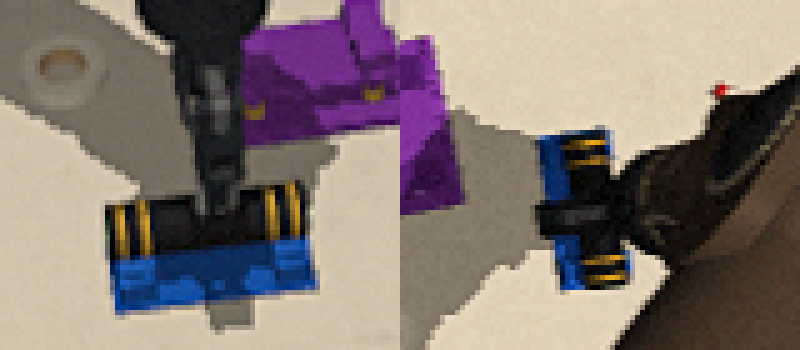

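The gripper sits over the middle of the barrel, at side crop px (215,215) and top crop px (585,215), and is aligned with it. Descending and gripping.

```bash
python3 -m pendant '[[[0,0,0,0.1,-0.1,-3,-1],[0,0,0,0.1,-0.1,-5.5,-1],[0,0,0,0.1,-0.1,-6.8,-1],[0,0,0,0.1,-0.1,-6.8,-1],[0,0,0,0.1,-0.1,-6.8,0],[0,0,0,0.1,-0.1,-6.8,0.5],[0,0,0,0.1,-0.1,-6.8,1],[0,0,0,0.1,-0.1,-6.8,1],[0,0,0,0.1,-0.1,-6.8,1],[0,0,0,0.1,-0.1,-6.8,1]]]' 60
python3 -m pendant '[[[0,0,0,0,0,0,1],[0,0,0,0,0,0,1]]]'
```

```text
clock: 11.58
tool_pos: [0.4866, -0.3629, 0.0503]
tcp_rot: [0.001, -0.073, 0.997, 0.004]
contact_force: [-2.6, 17.1, 12.1]
grip_width: 0.0323
gripper_force: 58.7
clock: 11.82
tool_pos: [0.4866, -0.3629, 0.0503]
tcp_rot: [0.001, -0.073, 0.997, 0.004]
contact_force: [-3.0, 17.0, 12.2]
grip_width: 0.0325
gripper_force: 58.7
```

```bash
python3 -m pendant '[[[0,0,0,0,0,1,1],[0,0,0,0,0,2,1],[0,0,0,0,0,4,1],[0,0,0,0,0,6.5,1],[0,0,0,0,0,9,1],[0,0,0,0,0,10.5,1],[0,0,0,0,0,10.5,1],[0,0,0,0,0,10.5,1]]]'
python3 - <<'E'
from m import *
ims=[]
print(r.state()["tool_pos"],r.state()["tcp_rot"],r.state()["wrist_torque"])
p=r.state()["tool_pos"]
for n in S:
    s=S[n];u,v=pix(s,p).astype(int)
    ims.append(cv2.resize(s["frame"][v-40:v+30,u-40:u+40],(400,350),interpolation=3))
    W=C[n];rect(W[sel(n,p[0],p[1],.075,.12,.172)],n+" barrel")
    # per-end heights
    ax=np.array([np.cos(.145),np.sin(.145)])
    m=sel(n,p[0],p[1],.075,.12,.185);Q=W[m];t=(Q[:,:2]-np.array(p[:2]))@ax
    print([np.round(np.percentile(Q[(t>a)&(t<a+.02)],90,axis=0),4).tolist() for a in(-.06,-.04,.02,.04)],t.min(),t.max())
cv2.imwrite("pics/lift1.png",np.hstack(ims))
E
```

```text
clock: 12.82
tool_pos: [0.4863, -0.367, 0.1532]
tcp_rot: [-0.0, -0.072, 0.997, 0.0]
contact_force: [-0.8, 0.6, -1.6]
grip_width: 0.0323
gripper_force: 59.7
[ 0.4861995  -0.36687095  0.15283824] [-7.86577245e-04 -7.20113287e-02  9.97403287e-01  6.58107924e-04] [0.01161551 0.00895229 0.01515527]
side barrel n 438 mean [ 0.4857 -0.3792  0.1533] med z 0.1555 max 0.1706 rect [ 488.1 -377.3] [121.4  47.7] 8.3 pca 7.6
[[0.4459, -0.3703, 0.1619], [0.4655, -0.3707, 0.1621], [0.5249, -0.3636, 0.1617], [0.545, -0.3581, 0.1614]] -0.060323155589614076 0.06105289608053606
top barrel n 199 mean [ 0.4825 -0.3634  0.1584] med z 0.16 max 0.171 rect [ 483.4 -365.7] [120.7  40.1] 7.7 pca 8.4
[[0.4437, -0.3607, 0.1664], [0.4616, -0.3577, 0.1655], [0.523, -0.3481, 0.1658], [0.5408, -0.3466, 0.1656]] -0.06282681337187884 0.05758035068735418
```

View pics/lift1.png

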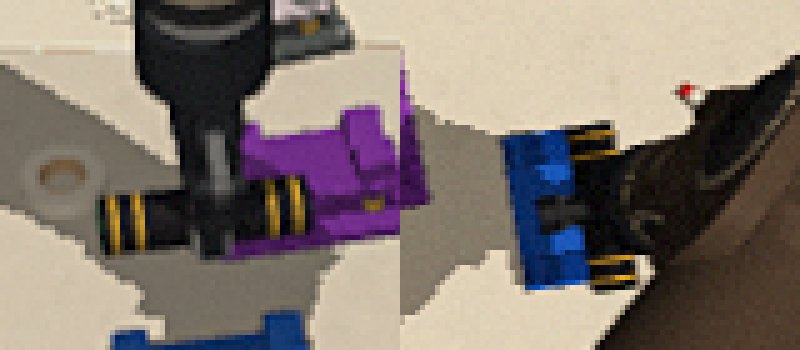

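The barrel is held level and central: its bands show at side crop px (125,220) and (290,205), with the finger at (215,215). Carrying it over the nest.

```bash
python3 -m pendant '[[[0,0,0.02,0.2,2,0,1],[0,0,0.04,0.5,5,0,1],[0,0,0.07,0.8,9,0,1],[0,0,0.1,1.2,13,0,1],[0,0,0.13,1.5,17,0,1],[0,0,0.16,1.9,21,0,1],[0,0,0.18,2.3,25,0,1],[0,0,0.195,2.6,28.5,0,1],[0,0,0.195,2.8,31,0,1],[0,0,0.195,2.9,32.1,0,1]]]' 60
python3 -m pendant '[[[0,0,0,0,0,-2,1],[0,0,0,0,0,-3.5,1],[0,0,0,0,0,-5,1],[0,0,0,0,0,-5,1],[0,0,0,0,0,-5,1]]]'
cat > chk.py <<'E'
from m import *
import sys
st=r.state();p=st["tool_pos"];print(np.round(p,4),np.round(st["tcp_rot"],4),np.round(st["contact_force"],2))
a=np.radians(19.4);ax=np.array([np.cos(a),np.sin(a)]);nr=np.array([-ax[1],ax[0]]);c0=np.array([.514,-.046])
ims=[]
zl=float(sys.argv[1])
for n in S:
    s=S[n];W=C[n];q=W[...,:2]-c0;t=q@ax;d=q@nr;z=W[...,2]
    f_=s["frame"].astype(int);blk=(f_.max(-1)<95)|((f_[...,2]-f_[...,0])>30)
    bar=(abs(t)<.072)&(abs(t)>.018)&(abs(d)<.03)&(z>zl)&(z<zl+.05)
    print(n,"bar t",np.round(np.percentile(t[bar],[0,1,99,100])*1e3,1),"end heights/d",[(np.round(np.percentile(z[bar&(t*k>.03)],90)*1e3,1),np.round(np.median(d[bar&(t*k>.03)&(z>np.percentile(z[bar],60))])*1e3,1)) for k in(-1,1)])
    u,v=pix(s,[.514,-.046,.06]).astype(int)
    ims.append(cv2.resize(s["frame"][v-35:v+35,u-40:u+40],(400,350),interpolation=3))
cv2.imwrite(sys.argv[2],np.hstack(ims))
E
python3 chk.py 0.085 pics/over1.png
```

```text
clock: 14.18
tool_pos: [0.5151, -0.0443, 0.1538]
tcp_rot: [-0.0, -0.17, 0.985, 0.0]
contact_force: [1.3, -0.8, -0.6]
grip_width: 0.0323
gripper_force: 59.9
clock: 14.8
tool_pos: [0.5159, -0.0465, 0.1044]
tcp_rot: [0.0, -0.169, 0.986, -0.0]
contact_force: [0.9, 0.5, -2.1]
grip_width: 0.0323
gripper_force: 59.9
[ 0.5161 -0.0464  0.1048] [ 5.000e-04 -1.687e-01  9.857e-01 -1.000e-04] [ 0.04 -0.4  -1.51]
side bar t [-60.2 -59.9  59.6  61.1] end heights/d [(np.float64(113.0), np.float64(-6.6)), (np.float64(113.9), np.float64(-10.9))]Traceback (most recent call last):
  File "chk.py", line 11, in <module>
    print(n,"bar t",np.round(np.percentile(t[bar],[0,1,99,100])*1e3,1),"end heights/d",[(np.round(np.percentile(z[bar&(t*k>.03)],90)*1e3,1),np.round(np.median(d[bar&(t*k>.03)&(z>np.percentile(z[bar],60))])*1e3,1)) for k in(-1,1)])
                             ~~~~~~~~~~~~~^^^^^^^^^^^^^^^^^^^^^
    return _quantile_unchecked(
        a, q, axis, out, overwrite_input, method, keepdims, weights)
    return _ureduce(a,
                    func=_quantile_ureduce_func,
    ...<5 lines>...
                    overwrite_input=overwrite_input,
                    method=method)
    r = func(a, **kwargs)
    result = _quantile(arr,
                       quantiles=q,
    ...<2 lines>...
                       out=out,
                       weights=wgt)
    slices_having_nans = np.isnan(arr[-1, ...])
                                  ~~~^^^^^^^^^
IndexError: index -1 is out of bounds for axis 0 with size 0
```

```bash
cat > fit.py <<'E'
from m import *
import sys
from scipy.optimize import least_squares
st=r.state();p=np.array(st["tool_pos"]);zc=p[2]-.006
a=np.radians(19.4);ax=np.array([np.cos(a),np.sin(a)]);nr=np.array([-ax[1],ax[0]]);c0=np.array([.514,-.046])
print("tool",p.round(4),"t,d",((p[:2]-c0)@ax*1e3).round(1),((p[:2]-c0)@nr*1e3).round(1),np.round(st["contact_force"],2),np.round(st["wrist_torque"],2))
W=C["side"];q=W[...,:2]-c0;t=q@ax;d=q@nr;z=W[...,2]
b=(abs(t)<.07)&(abs(t)>.02)&(abs(d)<.035)&(abs(z-zc)<.024)
f_=S["side"]["frame"].astype(int);b&=(f_.max(-1)<80)|((f_[...,2]-f_[...,0])>50)
T,D,Z=t[b],d[b],z[b]
# axis: d=d0+kd*t, z=z0+kz*t
res=least_squares(lambda x:np.hypot(D-x[0]-x[1]*T,Z-x[2]-x[3]*T)-.017,[0,0,zc,0],loss="soft_l1",f_scale=.003)
x=res.x;print("n",b.sum(),"axis d,z mm",(x[[0,2]]*1e3).round(1),"yaw,pitch deg",np.degrees(x[[1,3]]).round(1),"t",np.round(np.percentile(T,[.5,99.5])*1e3,1))
sd=(abs(abs(t)-.04)<.013)&(abs(d)<.03)&(z>.045)&(z<.064)&(f_.min(-1)>80)
print("saddle pts",sd.sum(),"t",np.round(np.percentile(t[sd],[1,99])*1e3,1) if sd.sum() else "", "z95",np.round(np.percentile(z[sd],[50,95]),4) if sd.sum() else "")
u,v=pix(S["side"],[.514,-.046,.06]).astype(int)
cv2.imwrite(sys.argv[1],cv2.resize(S["side"]["frame"][v-30:v+30,u-35:u+35],(560,480),interpolation=3))
E
python3 fit.py pics/over1.png
```

```text
tool [ 0.5161 -0.0463  0.1048] t,d 1.9 -1.0 [ 0.27  0.36 -2.05] [-0.02  0.03 -0.06]
n 183 axis d,z mm [-2.7 96.6] yaw,pitch deg [ 0. -0.] t [-59.2  59. ]
saddle pts 116 t [-50.3  52.4] z95 [0.0533 0.0612]
```

View pics/over1.png

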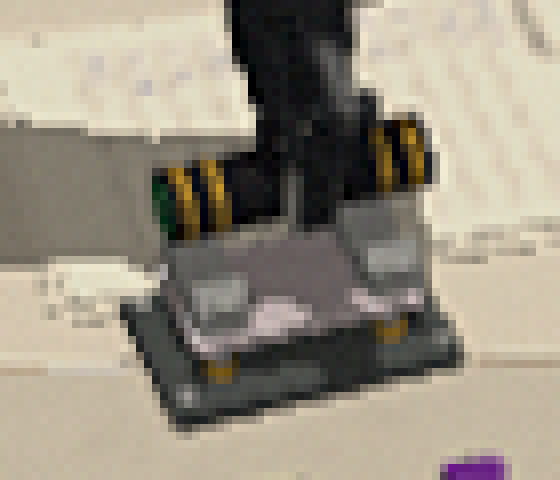

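The fit puts the barrel level and parallel to the nest, its axis about 8 mm below the TCP. It sits about 1.5 mm to the -y side, so I correct that and lower it.

```bash
python3 -m pendant '[[[0,0,0,0,0.2,-0.8,1],[0,0,0,0,0.2,-1.6,1],[0,0,0,0,0.2,-2.2,1],[0,0,0,0,0.2,-2.6,1],[0,0,0,0,0.2,-2.6,1],[0,0,0,0,0.2,-2.6,1]]]'
python3 -m pendant '[[[0,0,0,0,0,-0.1,1],[0,0,0,0,0,-0.2,1],[0,0,0,0,0,-0.3,1],[0,0,0,0,0,-0.3,1],[0,0,0,0,0,-0.3,1]]]'
python3 fit.py pics/low1.png
```

```text
clock: 15.75
tool_pos: [0.5158, -0.0442, 0.0783]
tcp_rot: [0.0, -0.169, 0.986, -0.0]
contact_force: [0.2, 0.5, -2.4]
grip_width: 0.0318
gripper_force: 59.9
clock: 16.38
tool_pos: [0.5158, -0.0442, 0.0754]
tcp_rot: [0.0, -0.169, 0.986, -0.0]
contact_force: [0.3, 0.5, 2.2]
grip_width: 0.0323
gripper_force: 60.0
tool [ 0.5159 -0.0442  0.0754] t,d 2.4 1.1 [0.25 1.05 1.91] [-0.01  0.11 -0.09]
n 188 axis d,z mm [-0.7 67.1] yaw,pitch deg [0.6 0.3] t [-58.8  62.2]
saddle pts 66 t [-50.1  51.3] z95 [0.0549 0.0612]
```

```bash
for i in 1 2; do python3 -m pendant '[[[0,0,0,0,0,-0.1,1],[0,0,0,0,0,-0.2,1],[0,0,0,0,0,-0.2,1],[0,0,0,0,0,-0.2,1]]]' | grep -E "pos|contact"
python3 - <<'E'
from h import *
F=[]
for i in range(4):
    r.snapshot("side");s=r.state();F.append([*s["contact_force"],s["tool_pos"][2]*1e3])
print(np.mean(F,0).round(2))
E
done
```

```text
tool_pos: [0.5158, -0.0442, 0.0733]
contact_force: [-0.6, 0.4, 2.9]
[-0.22  0.26  3.33 73.25]
tool_pos: [0.5158, -0.0442, 0.0713]
contact_force: [-0.1, -0.4, 4.5]
[ 0.2   0.19  5.19 71.24]
```

```bash
python3 -m pendant '[[[0,0,0,0,0,-0.05,1],[0,0,0,0,0,-0.09,1],[0,0,0,0,0,-0.09,1],[0,0,0,0,0,-0.09,1],[0,0,0,0,0,-0.09,1]]]'
python3 - <<'E'
from h import *
F=[]
for i in range(10):
    r.snapshot("side");s=r.state();F.append([*s["contact_force"],s["tool_pos"][2]*1e3,*s["wrist_torque"]])
print(np.mean(F,0).round(2),s["clock"])
E
python3 fit.py pics/press.png
```

```text
clock: 18.5
tool_pos: [0.5159, -0.0442, 0.0704]
tcp_rot: [0.0, -0.169, 0.986, -0.0]
contact_force: [-0.4, 0.9, 5.0]
grip_width: 0.0321
gripper_force: 60.3
[ 2.700e-01  7.900e-01  5.560e+00  7.039e+01  4.000e-02  0.000e+00
 -1.100e-01] 19.0
tool [ 0.5158 -0.0442  0.0704] t,d 2.3 1.1 [0.84 0.12 5.32] [ 0.07  0.02 -0.06]
n 188 axis d,z mm [-0.8 61.6] yaw,pitch deg [ 0.1 -0.5] t [-58.   58.8]
saddle pts 58 t [-49.4  51.8] z95 [0.0514 0.057 ]
```

View pics/press.png

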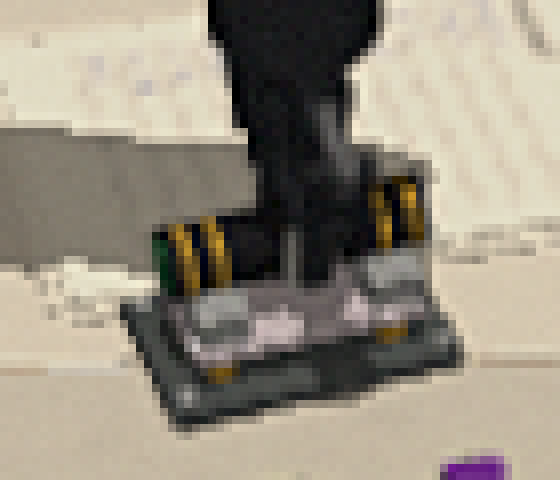

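The barrel is seated in both saddles, with bands at crop px (200,255) and (400,210), level and centred within about 1 mm. The net push is about 7.6 N and the axis is at about 62 mm, so the carriage is about half way down. Handing in.

```bash
python3 -c "
from bench import r
print(r.hand_in())"
```

```text
the job is handed in; nothing more can be done
None
```

The job is handed in: the cork is in the grey pot, and the barrel is held pressed in the V-nest with the carriage about 6 mm down (my estimate from push force and height; no verdict came back).

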